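Lock the bench magnifier's boom into its sleeve

ROBOT

A 7-joint arm with a two-finger parallel gripper is mounted at the origin on the work surface. World frame = base frame: x ahead of the robot, y to its left, z up, the work surface at z = 0. Lengths are in mm, angles in rad, forces in N, time in s.
With the tool pointing down it reaches from about 350 to 775 mm from the base axis. Payload 3.1 kg.
Tool frame: the origin (TCP) lies where the fingers leave the gripper's body, on its centre line; the fingertips stand 73 mm ahead of it and the grasp point (between the pads) lies robot.grip_depth ahead of it (robot.grip_depth is the distance from the TCP to the grasp point, in mm); z points along the fingers, y is the line along which they close (so a half turn about z gives the same grasp; the last joint's range is limited). The gripper opens to 85 mm and grips with 20 to 120 N. Pads are 22 mm wide; open, the fingers measure 114 mm over their backs; the gripper's body (76 mm by 85 mm) begins 54 mm behind the grasp point. The pads swing forward as they close: fully open they stand 13 mm farther back than shut.
Start: joints at [1.101, 0.311, 0.014, 1.512, -0.004, 1.319, -0.027], TCP at [228.213, -500.434, 303.904] pointing down, gripper open.
Joint ranges: [-2.7, 2.7], [-0.3, 1.91], [-1.27, 1.3], [0.12, 2.57], [-1.44, 4.58], [0.2, 2.03], [-3.05, 3.05]. Speed limits (rad/s): [2.79, 2.79, 3.14, 3.14, 3.14, 3.14, 3.14].

INTERFACE

Orientations are given as [roll, pitch, yaw] about the fixed x, y, z axes, in that order (R = Rz(yaw) Ry(pitch) Rx(roll)).
In Python, from rig import robot gives the robot as it stands. The module is installed in compiled form; this text tells all that it offers.
- The arm moves only by the tool apply_moves, never from a script. Its argument "commands" is one flat list of numbers, 7 for each row, row after row: the shift along the tool's x, y, z in units of 0.1 m (1.0 is 0.1 m), then the turn, a rotation vector about the tool's x, y, z in units of 2 rad (1.0 is 2 rad), then the opening, from 0 (shut) to 1 (fully open). A call has 1 to 10 rows; each row is the pose to reach, as a shift and turn from the pose commanded when the call began, along the tool's axes at that moment; what a row does not reach only later rows make up. A row lasts 1/10 s, in which the tool goes at most 50 mm and 8.59 degrees, less where a joint would pass 70% of its speed; a pose out of reach is approached as far as the arm can. A call with a number of a shift or a turn outside -1 to 1 is refused whole. A call with a gripper value outside its range is refused whole. The fingers move at their own pace and stop on an object; the grip force is fixed at half the most. Time passes only in rows, so rows that repeat a pose let the fingers close. It gives the time, the measured TCP pose, the force, the opening and the grip force at its end, in the units of the state.
- robot.get_obs(): the state, without advancing time (a new reading comes with each control period).
- robot.grab_frame(name): name is "side" or "top" or "wrist"; returns the picture (384x512x3 uint8, red, green, blue); there is no depth.
- robot.get_calibration(name): a dict with "intrinsics" (3x3 intrinsics, pixels), "rvec" (rotation vector, rad) and "tvec" (3), from world to camera coordinates, as OpenCV has them. Camera axes: x right, y down, z forward; pixel columns grow to the right and rows downward; lengths in mm; the calibration is good to about 2 mm. A picture is of the moment at which its call begins: read the wrist's pose just before it. get_calibration takes no time and is no camera call; for the wrist camera it gives the pose at the moment of the call.
- robot.close_job(): hands the job in; it is judged then, once.
Trained networks look in the newest picture that a camera, given by its name, has taken for a name from the list of things; names that differ only in an ending like _2 or _b are one class to them, and where a whole thing is asked for, a point or a joint stands for the part that bears it (a point fixed in the world has none). Each returns a list of dicts, best first, with "conf" (0 to 1); they miss things now and then, are a little off and sometimes report something else, mostly with a low value. They report only what shows in the picture. A call takes as long as a camera call.
- robot.boxes_of(camera, name): "centre" ([column, row] in pixels, amid what is visible of it).
- robot.trace(camera, name): "region" (384x512 bool, what is visible of it) and "centre" ([column, row] in pixels, amid what is visible of it).
- robot.pinpoint(camera, name): "centre" ([column, row] in pixels: a listed point, or the origin of a listed thing).
The state is a dict: "t": time; "joint_pos": joint angles; "joint_velocities": joint speeds; "joint_torque": joint torques, N m; "eef_pos": TCP position; "ee_rot": TCP orientation; "ft_force": force on the tool from outside, world axes, zero at the start; "moment": the same for the moment, N m; "grip_width": finger opening in mm; "grip_force": force on a finger pad.
Only numpy, scipy, OpenCV 4.12 (cv2) and the standard library are available. Lean on these libraries where they do the work, as an engineer would, in place of code of your own. Each camera call takes 0.05 s, during which the arm holds its last target. There are 200 camera calls.

TASK

The bench magnifier's boom has only been slipped loosely into the sleeve of its stand. Pinch the two spring buttons on the boom's sides in flush, feed them in under the mouth of the sleeve, then slide the boom on until both buttons pop out through the holes in the black collar and lock it. Go slowly, by feel: do not ram the buttons or the gripper against the sleeve or the collar, and leave the other things on the bench where they lie.

Things in the scene. Friction and masses are not known exactly. Their poses are not given: they have to be found in the camera images.
- stand: Heavy stand, fixed: dark steel base plate 130 x 190 x 14 mm (x, y, z) with a round post (32 mm thick, at y = +70 mm) that carries the sleeve. Origin under the centre of the base plate, z up. Sleeve and boom lie level along the stand's own y axis, 125 mm above the bench; the mouth of the sleeve faces -y, the lens is at the -y end.
- sleeve: Grey square tube, 29 mm outside, 25 mm inside, 140 mm long, axis level, 125 mm above the bench. Origin and axes are the stand's: use mouth. A black collar (35 mm wide, 64 mm long, thumbscrew to 31 mm above the axis) is clamped over it; mid in each collar side (+x, -x) is a round hole 11.6 mm across, 45 to 69 mm in from the mouth. The collar is clamped fast, its place not measured.
- mouth (a point): Centre of the sleeve's open mouth, on its axis (125 mm above the bench). Axes as the stand's: the boom goes in along +y.
- boom: Square matt ribbed aluminium tube 24 x 24 mm, 0.3 to 0.65 kg with its lens. Origin on its axis midway between the buttons, axes as the stand's. It reaches 66 mm to +y (in the sleeve) and, bare and free to grip, 144 mm to -y, where a clamp block 34 mm wide and the lens ring (116 mm across) follow. It only slides along y: takes 2 to 6 N, stays where left, cannot turn, tip or come out.
- buttons (a point): On the boom's axis midway between its two spring buttons: steel pins 10 mm across, flat top 7.6 mm, bevelled edge, at mid height of the boom's +x side (button_a) and -x side (button_b). Free, each stands 6.5 mm out and stops at the sleeve's mouth; it passes within 0.5 mm of flush. Once the mouth's rim covers 3 mm of a button it stays in when let go. Fingers pressing it do not fit into the sleeve.
- slide (a joint): How far the boom is in, m; grows as it goes in. 0: the buttons' centres 30 mm outside the mouth; 0.030: at the mouth. Travel -0.02 to 0.105. The buttons are in line with the holes somewhere from 0.075 to 0.099, as the collar is clamped; there they pop out and stop the boom both ways.
- button_a (a joint): The button on the +x side, m pressed in: 0 fully out, 0.0065 flush with the boom; 0.006 while it rubs along the sleeve's inside, 0.0035 in the slot of the sleeve below the collar (from slide 0.075 on), 0 through the collar's hole. Spring force 3 N out, 7 N flush.
- button_b (a joint): The button on the -x side, the same. Driven against the rim of the mouth or of a hole with more than about 35 N the buttons burr; the pads must not bear on the sleeve or the collar harder than that either.
- board: Bystander: green circuit board 70 x 100 mm, 16 mm high with its parts, lying loose on the mat below the lens.
- tweezers: Bystander: steel tweezers 120 mm long, lying near the board.
- solder_reel: Bystander: reel of solder wire, 58 mm across, 41 mm high, standing by the stand.
- flux_bottle: Bystander: small clear bottle, 34 mm across, 60 mm high, standing near the boom.
- screwdriver: Bystander: screwdriver 160 mm long, lying.
- mouse: Bystander: black computer mouse, 100 x 58 x 30 mm.
- pen_pot: Bystander: grey pen pot with pens, 72 mm across, 140 mm high.

How it is judged:
By the outcome, as a careful person would: the job done as asked, in the order asked, and still so for the second after the job is handed in, with the robot touching nothing.
It also fails if it takes over 42 s, if anything falls off the work surface, if the arm or the gripper's body presses on something with over 40 N, if the wrist force passes 120 N, or if a joint passes its speed limit or range.

## Working session

There is one attempt and no reset: what is moved stays moved. The work goes in short steps, Python scripts to look and compute and a tool call to move; the robot and the scene stay as the last step left them, time stands still between calls to the robot, and variables do not carry over. Pictures are saved under pics/ and viewed, at most 10 in all, crops included, and the job is handed in when it is done.

Besides the shell and the picture viewer there is one more tool, called after ">>>" by a JSON object that holds its "method" and its "body", one argument or row to a line. apply_moves: Moves the arm, as the interface text tells. Its arguments: {"type":"object","properties":{"commands":{"type":"array","items":{"type":"number"}}},"required":["commands"]}

```bash
mkdir -p pics
cat > h.py <<'E'
import numpy as np,cv2
from rig import robot
from scipy.spatial.transform import Rotation as R
def cal(n):
    c=robot.get_calibration(n);K=np.array(c["intrinsics"],float);Rm=cv2.Rodrigues(np.array(c["rvec"],float))[0];t=np.array(c["tvec"],float).ravel();return K,Rm,t
def ray(n,px):
    K,Rm,t=cal(n);d=Rm.T@np.linalg.solve(K,[px[0],px[1],1]);return -Rm.T@t,d/np.linalg.norm(d)
def tri(rs):
    A=0;b=0
    for o,d in rs:
        P=np.eye(3)-np.outer(d,d);A=A+P;b=b+P@o
    p=np.linalg.solve(A,b);return p,[np.linalg.norm((np.eye(3)-np.outer(d,d))@(p-o)) for o,d in rs]
def proj(n,p):
    K,Rm,t=cal(n);q=K@(Rm@np.array(p)+t);return q[:2]/q[2]
def save(n,f):
    im=robot.grab_frame(n);cv2.imwrite("pics/"+f,im[:,:,::-1]);return im
E
python3 - <<'E'
from h import *
o=robot.get_obs();print(o,robot.grip_depth)
ims=[save(n,n+"0.png") for n in("side","top","wrist")]
cv2.imwrite("pics/both.png",cv2.resize(np.hstack(ims[:2]),(800,300))[:,:,::-1])
for n in("side","top","wrist"):
    print(n,robot.get_calibration(n)["tvec"])
    for k in("mouth","buttons","stand","boom"):
        r=robot.pinpoint(n,k);print(k,[(np.round(x["centre"],1),round(x["conf"],2)) for x in r[:2]])
E
```

```text
{'t': 0.0, 'joint_pos': array([ 1.10129741,  0.31171   ,  0.01397594,  1.51304107, -0.00437156,
        1.31920014, -0.02721722]), 'joint_velocities': array([ 0.00045464,  0.00167754,  0.00016121,  0.00101965, -0.00076483,
       -0.00030889,  0.00078518]), 'joint_torque': array([ 1.39340358e-06, -3.79915810e+01,  1.46036376e-01, -2.30594337e+01,
        1.21055025e-02,  1.38753073e-02,  1.96538934e-05]), 'eef_pos': array([ 227.96567478, -499.92310181,  302.83590499]), 'ee_rot': array([-3.13926734e+00,  1.18049309e-04,  4.27881084e-01]), 'ft_force': array([ 0.07957745, -0.09408331,  0.30253224]), 'moment': array([ 0.03002956,  0.01046946, -0.07810234]), 'grip_force': 0.0, 'grip_width': 85.37270155885561} 53.900000000000006
side [ 583.12454405  189.81785923 1008.96453108]
mouth [(array([265.6, 288.8]), 0.76)]
buttons [(array([267.2, 277.6]), 0.61)]
stand [(array([266. , 337.1]), 0.92)]
boom [(array([266.5, 275.2]), 0.93)]
top [ -95.57241174  589.14986793 1073.49132354]
mouth [(array([162.6, 202.2]), 0.76)]
buttons [(array([173.6, 205.2]), 0.76), (array([226.6, 196.6]), 0.74)]
stand [(array([159.3, 207.6]), 0.59)]
boom [(array([170.4, 207.2]), 0.71), (array([355.3, 176.7]), 0.5)]
wrist [-550.26464609  -37.50706198  378.54990527]
mouth []
buttons []
stand []
boom []
```

View pics/both.png

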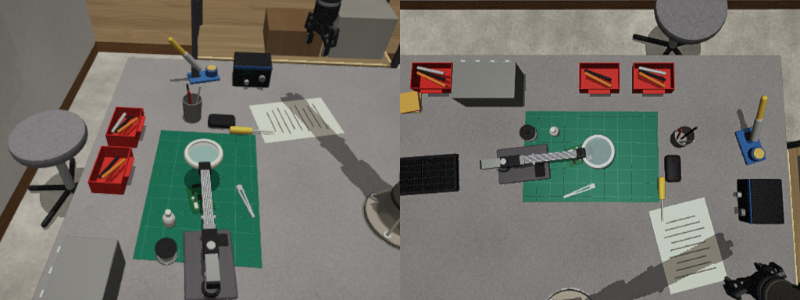

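Run:
```python
from h import *
S={};T={}
for n,D in(("side",S),("top",T)):
    for k in("mouth","buttons","stand","boom"):
        D[k]=[x["centre"] for x in robot.pinpoint(n,k)]
for k in S:
    for s in S[k]:
        for t in T[k]:
            p,e=tri([ray("side",s),ray("top",t)]);print(k,p.round(1),np.round(e,1))
for n in("side","top"):
  print(n,"cam",ray(n,(256,192))[0].round())
  for k in("sleeve","boom","board","solder_reel","flux_bottle","pen_pot","screwdriver","mouse","tweezers"):
    r=robot.boxes_of(n,k)
    for x in r[:1]:
        o,d=ray(n,x["centre"]);z={"sleeve":125,"boom":125,"pen_pot":100}.get(k,20);print(k,round(x["conf"],2),np.round(x["centre"]),(o+d*(z-o[2])/d[2]).round())
```

```text
mouth [556.8 140.2 122.9] [0.4 0.4]
buttons [552.4 112.2 117.9] [2.5 2.5]
buttons [575.9  -9.3 -63.6] [17.7 17.7]
stand [552.2 178.8   1.9] [0.9 0.9]
boom [549.9 116.9 132.7] [6.4 6.4]
boom [ 676.6 -553.8 -809.1] [108.8 108.8]
side cam [541. 596. 864.]
sleeve 0.66 [269. 326.] [546. 216. 125.]
boom 0.56 [263. 206.] [575. -69. 125.]
board 0.57 [249. 249.] [603. -25.  20.]
solder_reel 0.72 [210. 325.] [666. 170.  20.]
pen_pot 0.67 [245. 137.] [ 640. -335.  100.]
tweezers 0.78 [313. 250.] [454. -34.  20.]
top cam [ 459. -106. 1134.]
sleeve 0.75 [131. 208.] [543. 222. 125.]
boom 0.62 [244. 204.] [553. -71. 125.]
board 0.83 [221. 204.] [564.  -3.  20.]
solder_reel 0.77 [162. 173.] [652. 169.  20.]
flux_bottle 0.59 [197. 170.] [661.  68.  20.]
pen_pot 0.59 [362. 173.] [ 639. -386.  100.]
screwdriver 0.55 [334. 240.] [ 462. -322.   20.]
mouse 0.75 [351. 214.] [ 536. -372.   20.]
tweezers 0.73 [229. 241.] [457. -26.  20.]
```

The pictures show the boom lying almost along the world y axis. In the top frame the sleeve is at about (131,208) and the lens at about (253,195). The flux bottle and the reel are on its +x side. Next I plan the approach.

```bash
cat >> h.py <<'E'
def plan(target,yaw,n):
    "n calls: tool-frame shifts (units) and turn (units) from present pose to target, tool down"
    o=robot.get_obs();p=o["eef_pos"];Rm=R.from_euler("xyz",o["ee_rot"])
    Re=R.from_euler("xyz",[np.pi,0,yaw]);rv=(Rm.inv()*Re).as_rotvec()
    for i in range(n):
        Rc=Rm*R.from_rotvec(rv*i/n);s=Rc.inv().apply((np.array(target)-p)/n)/100
        print(i,s.round(3),(rv/n/2).round(3))
E
python3 - <<'E'
from h import *
o=robot.get_obs();Rm=R.from_euler("xyz",o["ee_rot"])
c,d=ray("wrist",(256,192));print("cam in tool",Rm.inv().apply(c-o["eef_pos"]).round(1),Rm.inv().apply(d).round(3), robot.get_calibration("wrist")["intrinsics"])
o,d=ray("top",(253,195));print(o+d*(125-o[2])/d[2])
plan((565,70,310),1.67,5)
E
```

```text
cam in tool [ 71.4   0.2 -69.8] [-0.284 -0.004  0.959] [[264.60475411   0.         257.09571801]
 [  0.         264.60475411 192.11118479]
 [  0.           0.           1.        ]]
[576.951085   -94.82957686 125.        ]
0 [ 1.086 -0.759 -0.012] [ 0.     0.    -0.124]
1 [ 1.239 -0.468 -0.012] [ 0.     0.    -0.124]
2 [ 1.316 -0.149 -0.012] [ 0.     0.    -0.124]
3 [ 1.313  0.179 -0.012] [ 0.     0.    -0.124]
4 [ 1.228  0.496 -0.012] [ 0.     0.    -0.124]
```

>>> {"method": "apply_moves", "body": {
  "commands": [0.775, -0.543, -0.01, 0, 0, -0.089, 1, 0.775, -0.543, -0.01, 0, 0, -0.089, 1, 0.775, -0.543, -0.01, 0, 0, -0.089, 1]
}}

```text
t: 2.35
eef_pos: [281.6, -412.6, 305.2]
ee_rot: [-3.14, -0.005, 0.618]
ft_force: [0.5, -1.1, -0.7]
grip_width: 85.3
grip_force: 0.0
```

>>> {"method": "apply_moves", "body": {
  "commands": [0.859, -0.397, -0.01, 0, 0, -0.089, 1, 0.859, -0.397, -0.01, 0, 0, -0.089, 1, 0.859, -0.397, -0.01, 0, 0, -0.089, 1]
}}

```text
t: 2.65
eef_pos: [328.7, -331.1, 306.4]
ee_rot: [3.142, -0.005, 0.796]
ft_force: [0.6, -0.6, 0.7]
grip_width: 85.6
grip_force: 0.0
```

>>> {"method": "apply_moves", "body": {
  "commands": [0.915, -0.24, -0.01, 0, 0, -0.089, 1, 0.915, -0.24, -0.01, 0, 0, -0.089, 1, 0.915, -0.24, -0.01, 0, 0, -0.089, 1]
}}

```text
t: 2.95
eef_pos: [375.8, -249.6, 307.5]
ee_rot: [3.141, -0.004, 0.974]
ft_force: [0.8, 0.5, 0.3]
grip_width: 85.1
grip_force: 0.0
```

>>> {"method": "apply_moves", "body": {
  "commands": [0.943, -0.074, -0.01, 0, 0, -0.089, 1, 0.943, -0.074, -0.01, 0, 0, -0.089, 1, 0.943, -0.074, -0.01, 0, 0, -0.089, 1]
}}

```text
t: 3.25
eef_pos: [423.1, -168.0, 308.5]
ee_rot: [3.14, -0.005, 1.151]
ft_force: [0.3, -0.5, 0.7]
grip_width: 85.7
grip_force: 0.0
```

>>> {"method": "apply_moves", "body": {
  "commands": [0.941, 0.094, -0.01, 0, 0, -0.089, 1, 0.941, 0.094, -0.01, 0, 0, -0.089, 1, 0.941, 0.094, -0.01, 0, 0, -0.089, 1]
}}

```text
t: 3.55
eef_pos: [470.3, -86.4, 309.4]
ee_rot: [3.14, -0.005, 1.329]
ft_force: [0.5, 0.3, 0.0]
grip_width: 85.7
grip_force: 0.0
```

>>> {"method": "apply_moves", "body": {
  "commands": [0.91, 0.258, -0.01, 0, 0, -0.089, 1, 0.91, 0.258, -0.01, 0, 0, -0.089, 1, 0.91, 0.258, -0.01, 0, 0, -0.089, 1]
}}

```text
t: 3.85
eef_pos: [517.3, -4.9, 310.1]
ee_rot: [3.14, -0.006, 1.506]
ft_force: [-0.2, -0.1, 0.7]
grip_width: 85.3
grip_force: 0.0
```

>>> {"method": "apply_moves", "body": {
  "commands": [0.85, 0.415, -0.01, 0, 0, -0.089, 1, 0.85, 0.415, -0.01, 0, 0, -0.089, 1, 0.85, 0.415, -0.01, 0, 0, -0.089, 1, 0.85, 0.415, -0.01, 0, 0, -0.089, 1]
}}

```text
t: 4.25
eef_pos: [563.5, 70.1, 310.3]
ee_rot: [-3.14, 0.001, 1.674]
ft_force: [-0.5, -0.4, -0.0]
grip_width: 85.5
grip_force: 0.0
```

Run:
```python
from h import *
im=save("wrist","w1.png");cv2.imwrite("pics/w1b.png",cv2.resize(im,(800,600),interpolation=cv2.INTER_CUBIC)[:,:,::-1])
for k in("mouth","buttons","boom","button_a"):
    print(k,[(x["centre"],x["conf"]) for x in robot.pinpoint("wrist",k)[:3]])
print(robot.get_obs()["eef_pos"])
r=robot.trace("wrist","boom");
if r:
    print(r[0]["conf"]);m=r[0]["region"]
    for v in range(60,384,20):
        u=np.flatnonzero(m[v]);
        if len(u): print(v,u[0],u[-1])
```

```text
mouth [([255.4, 111.3], 0.62)]
buttons [([255.7, 139.2], 0.79)]
boom [([255.3, 141.0], 0.61)]Traceback (most recent call last):
  File "<stdin>", line 4, in <module>
ValueError: it knows: board, boom, buttons, flux_bottle, mouse, mouth, pen_pot, screwdriver, sleeve, solder_reel, stand, tweezers
```

View pics/w1b.png

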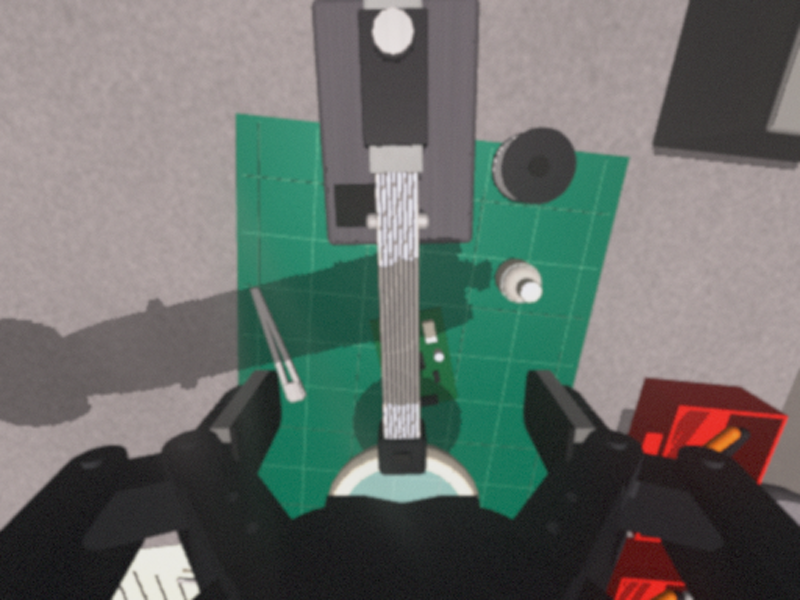

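The wrist picture shows the mouth's upper lip at about (254,110), the buttons at about (238,141) and (271,141) in full-frame pixels, and the boom between the fingers. The flux bottle is clear on the right.

Run:
```python
from h import *
im=cv2.imread("pics/w1.png");g=cv2.cvtColor(im,cv2.COLOR_BGR2GRAY)
def at(px,z,n="wrist"):
    o,d=ray(n,px);return (o+d*(z-o[2])/d[2]).round(1)
s=1.5625
for nm,u,v,z in(("lipTop",397,171,139.5),("btnA",424,221,125),("btnB",372,221,125),("btn",398,221,125),("boomtopedge_far",397.5,185,137),("boom_near",401.5,430,137),("collar front",394,146,142.5),("reel",540,165,41),("bottle",530,290,60)):
    print(nm,at((u/s,v/s),z))
print("net mouth",at((255.4,111.3),125),"net btn",at((255.7,139.2),125))
# column-wise boom edges at rows
for v in(118,150,175,200,225,250):
    print(v,at((0,v),137)[1],g[v,236:278].tolist()) if v in(118,200,250) else None
Rs=[("wrist",(255.7,139.2)),("side",(267.2,277.6)),("top",(173.6,205.2))]
print("btn tri",tri([ray(*r) for r in Rs])); print("mouth tri",tri([ray("wrist",(255.4,111.3)),ray("side",(265.6,288.8)),ray("top",(162.6,202.2))]))
```

```text
lipTop [552.3 142.3 139.5]
btnA [571.3 115.2 125. ]
btnB [539.7 112.  125. ]
btn [555.5 113.6 125. ]
boomtopedge_far [553.3 134.9 137. ]
boom_near [571.3 -24.2 137. ]
collar front [549.5 155.  142.5]
reel [661.7 158.9  41. ]
bottle [666.3  63.   60. ]
net mouth [553.5 141.  125. ] net btn [556.2 115.8 125. ]
118 113.0 [61, 62, 62, 82, 139, 195, 205, 178, 182, 186, 165, 179, 212, 202, 165, 162, 166, 160, 193, 222, 206, 172, 195, 205, 188, 198, 211, 179, 163, 195, 202, 158, 119, 110, 110, 111, 112, 110, 108, 109, 109, 109]
200 34.7 [70, 69, 68, 69, 70, 67, 82, 116, 146, 140, 129, 144, 142, 122, 134, 137, 123, 137, 140, 129, 138, 141, 128, 132, 141, 128, 136, 146, 132, 133, 148, 127, 85, 65, 58, 62, 63, 62, 63, 63, 63, 64]
250 -20.7 [69, 68, 67, 67, 68, 71, 69, 68, 91, 124, 140, 132, 137, 142, 125, 127, 135, 123, 132, 141, 126, 133, 138, 128, 136, 139, 123, 133, 135, 122, 134, 131, 100, 67, 57, 56, 59, 54, 55, 60, 57, 56]
btn tri (array([553.71591022, 113.26810465, 117.92287275]), [np.float64(3.142828615762455), np.float64(1.686618844088322), np.float64(3.8505473840864166)])
mouth tri (array([555.66499392, 140.54811415, 123.52794517]), [np.float64(2.2232831102994917), np.float64(0.7252701996074626), np.float64(1.5485677381098497)])
```

Run:
```python
from h import *
plan((557.1,102.6,230),1.684,1)
```

```text
0 [ 0.351 -0.026  0.808] [-0.     0.001 -0.007]
```

>>> {"method": "apply_moves", "body": {
  "commands": [0.35, -0.026, 0.4, 0, 0.001, -0.007, 1, 0.35, -0.026, 0.8, 0, 0.001, -0.007, 1, 0.35, -0.026, 0.8, 0, 0.001, -0.007, 1, 0.35, -0.026, 0.8, 0, 0.001, -0.007, 1]
}}

```text
t: 4.85
eef_pos: [557.2, 103.3, 231.1]
ee_rot: [-3.141, -0.0, 1.685]
ft_force: [0.2, -0.3, 0.5]
grip_width: 85.4
grip_force: 0.0
```

Run:
```python
from h import *
o=robot.get_obs();print(o["eef_pos"],o["ee_rot"])
im=save("wrist","w2.png");cv2.imwrite("pics/w2b.png",cv2.resize(im,(800,600),interpolation=cv2.INTER_CUBIC)[:,:,::-1])
def at(px,z):
    o,d=ray("wrist",px);return (o+d*(z-o[2])/d[2]).round(1)
for k in("mouth","buttons"):
    print(k,[(x["centre"],x["conf"],at(x["centre"],125)) for x in robot.pinpoint("wrist",k)[:3]])
```

```text
[557.20451876 103.27307494 231.08609405] [-3.14073960e+00 -4.42885961e-04  1.68539302e+00]
mouth [([256.8, 160.3], 0.78, array([553.6, 145.3, 125. ]))]
buttons [([258.1, 202.6], 0.89, array([558.1, 115.6, 125. ]))]
```

View pics/w2b.png

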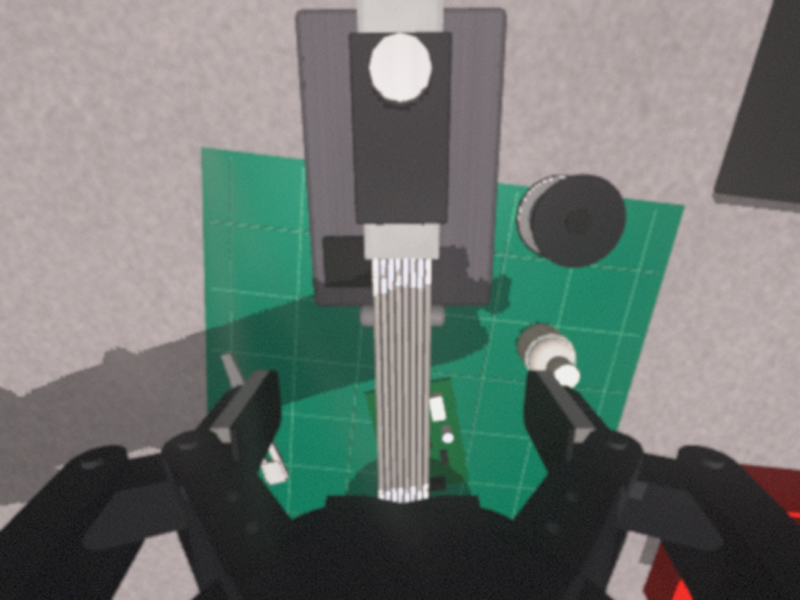

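The view shows the buttons at (235,202) and (280,202), with the pads symmetric about the boom's midline at column 257. I'll descend at this spot, part-close the fingers, and compare the pads with the buttons directly.

>>> {"method": "apply_moves", "body": {
  "commands": [0, 0, 0.3, 0, 0, 0, 1, 0, 0, 0.52, 0, 0, 0, 0.8, 0, 0, 0.52, 0, 0, 0, 0.6, 0, 0, 0.52, 0, 0, 0, 0.6, 0, 0, 0.52, 0, 0, 0, 0.6]
}}

```text
t: 5.5
eef_pos: [558.5, 105.6, 181.2]
ee_rot: [3.137, -0.002, 1.687]
ft_force: [0.4, 1.0, 0.6]
grip_width: 51.2
grip_force: 0.0
```

Run:
```python
from h import *
o=robot.get_obs();print(o["eef_pos"],o["ee_rot"],o["grip_width"],robot.grip_depth,o["ft_force"])
im=save("wrist","w3.png")
c=im[170:384,126:386];w=cv2.resize(c,(780,642),interpolation=cv2.INTER_CUBIC)[:600]
s=robot.grab_frame("side");cv2.imwrite("pics/s3.png",s[:,:,::-1])
cv2.imwrite("pics/w3b.png",w[:,:,::-1])
sc=cv2.resize(s[230:330,200:330],(780,600),interpolation=cv2.INTER_CUBIC);cv2.imwrite("pics/s3b.png",sc[:,:,::-1])
for k in("mouth","buttons"):
    print(k,[(x["centre"],x["conf"]) for x in robot.pinpoint("wrist",k)[:3]])
```

```text
[558.53951416 105.63556924 181.16088504] [ 3.13732182e+00 -2.32669663e-03  1.68731680e+00] 51.21881521035834 53.900000000000006 [0.37271401 0.98587389 0.61231164]
mouth [([252.1, 183.4], 0.92)]
buttons [([252.8, 234.8], 0.89)]
```

View pics/w3b.png

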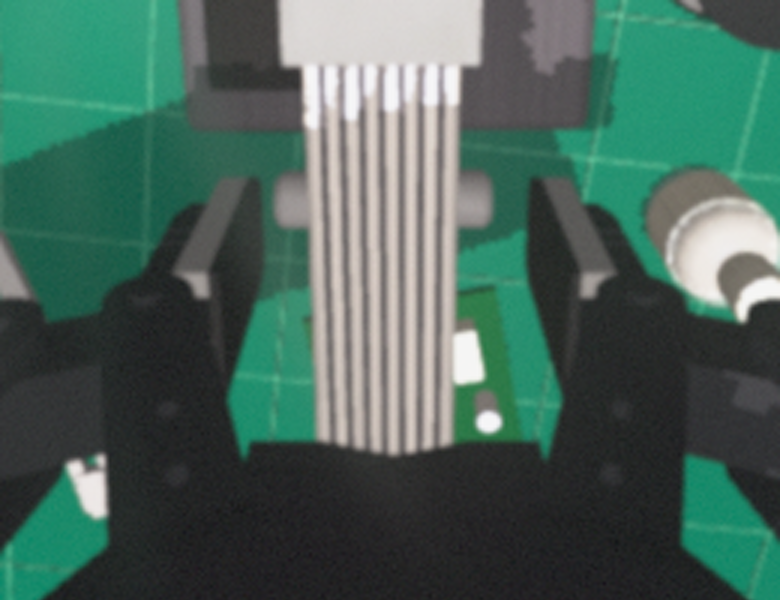

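View pics/s3b.png

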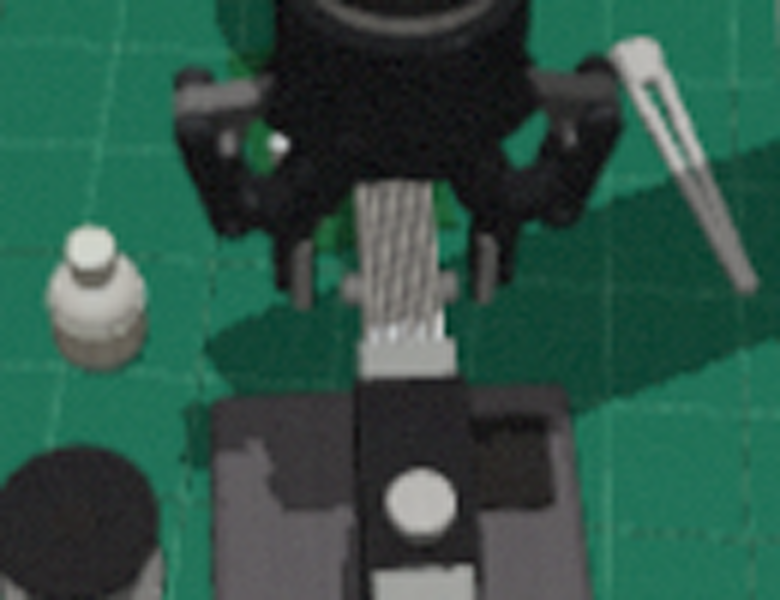

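The wrist crop shows the buttons at (223,237) and (284,237). The pads sit about 2 mm too far right, and their front edges are close to the buttons' centres. I'll centre the gripper, close a bit more and let it settle before looking again.

>>> {"method": "apply_moves", "body": {
  "commands": [0, -0.01, 0, 0, 0, 0, 0.6, 0, -0.018, 0, 0, 0, 0, 0.6, 0, -0.018, 0, 0, 0, 0, 0.55, 0, -0.018, 0, 0, 0, 0, 0.55]
}}

```text
t: 6.1
eef_pos: [555.2, 105.2, 178.8]
ee_rot: [-3.141, -0.002, 1.688]
ft_force: [0.1, 0.5, -0.4]
grip_width: 47.1
grip_force: 0.0
```

Run:
```python
from h import *
o=robot.get_obs();print(o["eef_pos"],o["ee_rot"],o["grip_width"],o["ft_force"])
im=save("wrist","w4.png");s=save("side","s4.png")
a=cv2.resize(im[215:295,190:320],(780,480),interpolation=cv2.INTER_CUBIC)
a=np.clip((a/255.)**.5*255,0,255).astype(np.uint8)
cv2.imwrite("pics/w4b.png",a[:,:,::-1])
b=cv2.resize(s[255:295,235:300],(780,480),interpolation=cv2.INTER_CUBIC)
b=np.clip((b/255.)**.6*255,0,255).astype(np.uint8)
cv2.imwrite("pics/s4b.png",b[:,:,::-1])
print([(x["centre"],x["conf"]) for x in robot.pinpoint("wrist","buttons")[:1]])
```

```text
[555.20268089 105.17025834 178.84521268] [-3.14146666e+00 -1.97225556e-03  1.68790311e+00] 47.12366190484333 [ 0.11669451  0.53076306 -0.40755359]
[([261.3, 238.1], 0.82)]
```

View pics/w4b.png

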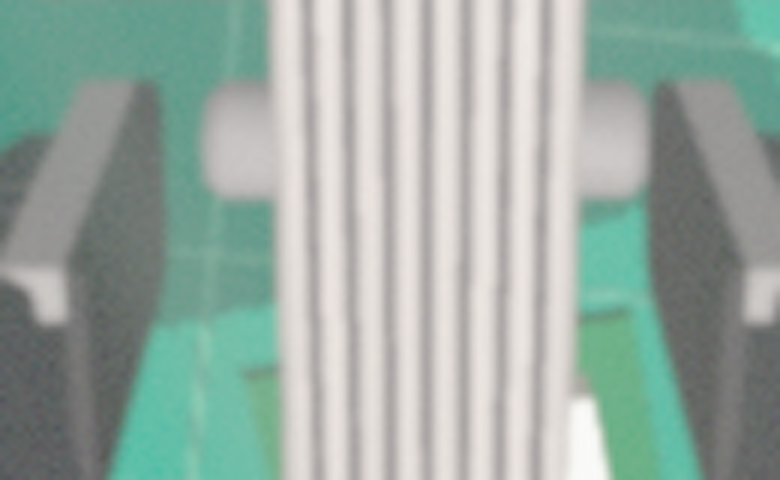

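View pics/s4b.png

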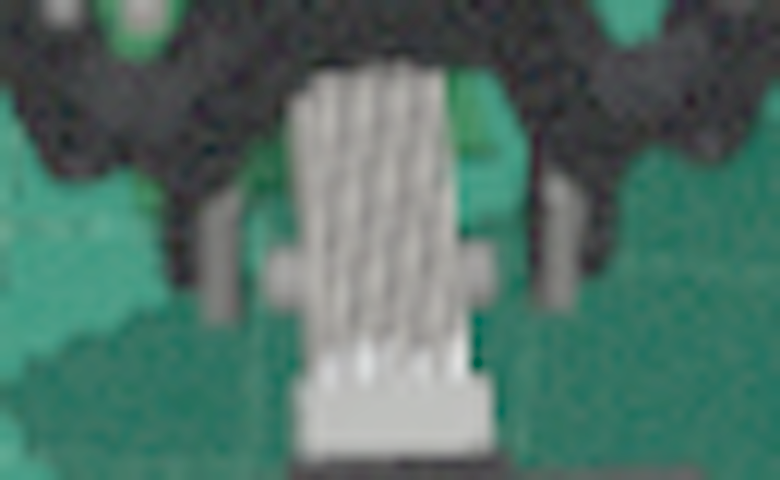

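The pads are now about 1.8 mm too far left, so the earlier offset was only arm motion, and I'll undo it. I'll triangulate pad tips and buttons from both views.

Run:
```python
from h import *
o=robot.get_obs();Rm=R.from_euler("xyz",o["ee_rot"])
for n,w,s in(("tip+x",(299.2,228.7),(255,281.8)),("tip-x",(216.7,228.7),(279.6,280.7)),("btnA end",(298,238.3),(257.3,278.3)),("btnB end",(224,238.3),(276.2,277.7))):
    p,e=tri([ray("wrist",w),ray("side",s)]);print(n,p.round(1),np.round(e,1),"tool",Rm.inv().apply(p-o["eef_pos"]).round(1))
```

```text
tip+x [578.7 114.1 103.7] [0. 0.] tool [ 6.  24.3 75.2]
tip-x [530.3 110.  106.9] [0.1 0.1] tool [  7.5 -24.3  71.9]
btnA end [574.3 117.2 122.4] [0.6 0.6] tool [ 9.6 20.3 56.5]
btnB end [536.6 111.  119.2] [0.8 0.8] tool [  7.8 -17.8  59.7]
```

>>> {"method": "apply_moves", "body": {
  "commands": [0, 0.018, 0, 0, 0, 0, 0.53, 0, 0.018, 0, 0, 0, 0, 0.53, 0, 0.018, 0, 0, 0, 0, 0.53, 0, 0.018, 0, 0, 0, 0, 0.53]
}}

```text
t: 6.65
eef_pos: [557.1, 105.4, 178.9]
ee_rot: [-3.142, -0.002, 1.688]
ft_force: [-0.3, -0.1, 0.4]
grip_width: 45.4
grip_force: 0.0
```

Run:
```python
from h import *
o=robot.get_obs();print(o["eef_pos"],o["grip_width"])
im=save("wrist","w5.png");g=cv2.cvtColor(im,cv2.COLOR_RGB2GRAY)
print([(x["centre"],x["conf"]) for x in robot.pinpoint("wrist","buttons")[:1]])
for v in(232,236,240): print(v,[int(x) for x in g[v,205:310]])
```

```text
[557.077117   105.41359197 178.85972735] 45.37797870701302
[([256.4, 235.4], 0.9)]
232 [95, 97, 94, 96, 94, 97, 90, 80, 68, 55, 58, 51, 57, 67, 80, 91, 102, 112, 119, 121, 123, 123, 121, 122, 120, 124, 142, 171, 191, 202, 191, 156, 117, 144, 187, 208, 204, 176, 129, 118, 165, 197, 205, 191, 153, 117, 144, 186, 205, 204, 177, 128, 122, 165, 201, 206, 194, 155, 119, 145, 190, 209, 207, 178, 129, 123, 168, 206, 211, 199, 159, 121, 144, 185, 202, 196, 177, 151, 126, 120, 121, 122, 121, 120, 117, 117, 114, 111, 99, 86, 81, 70, 56, 49, 49, 52, 57, 76, 87, 91, 92, 93, 92, 93, 92]
236 [96, 97, 96, 93, 94, 86, 74, 63, 53, 55, 56, 55, 58, 68, 87, 106, 123, 135, 145, 146, 145, 145, 144, 142, 143, 143, 151, 166, 186, 200, 188, 154, 112, 130, 176, 205, 204, 176, 124, 110, 155, 195, 204, 190, 153, 115, 138, 182, 205, 204, 177, 127, 121, 166, 201, 208, 192, 156, 116, 146, 187, 209, 206, 178, 128, 121, 168, 204, 210, 196, 158, 118, 142, 183, 201, 195, 178, 158, 150, 147, 145, 143, 145, 144, 143, 143, 138, 133, 120, 100, 82, 66, 54, 48, 47, 48, 46, 54, 64, 79, 87, 91, 92, 92, 90]
240 [93, 94, 94, 90, 79, 68, 60, 59, 55, 56, 53, 59, 58, 67, 87, 109, 130, 143, 152, 154, 153, 156, 156, 157, 157, 157, 154, 165, 184, 201, 201, 171, 120, 131, 178, 203, 204, 178, 130, 112, 155, 196, 202, 188, 153, 113, 129, 174, 203, 204, 177, 128, 121, 164, 201, 208, 191, 154, 118, 145, 188, 207, 205, 176, 130, 122, 167, 204, 209, 187, 139, 109, 142, 183, 200, 192, 174, 163, 163, 161, 164, 161, 160, 162, 160, 159, 154, 144, 130, 108, 82, 62, 52, 44, 47, 46, 45, 46, 46, 56, 75, 87, 91, 91, 90]
```

Now centred, so I squeeze.

>>> {"method": "apply_moves", "body": {
  "commands": [0, 0, 0, 0, 0, 0, 0.42, 0, 0, 0, 0, 0, 0, 0.35, 0, 0, 0, 0, 0, 0, 0.25, 0, 0, 0, 0, 0, 0, 0, 0, 0, 0, 0, 0, 0, 0, 0, 0, 0, 0, 0, 0, 0, 0, 0, 0, 0, 0, 0, 0]
}}

```text
t: 7.45
eef_pos: [557.0, 105.5, 179.9]
ee_rot: [3.141, -0.001, 1.688]
ft_force: [-2.3, -1.4, 5.5]
grip_width: 23.1
grip_force: 62.3
```

>>> {"method": "apply_moves", "body": {
  "commands": [0.03, 0, 0, 0, 0, 0, 0, 0.06, 0, 0, 0, 0, 0, 0, 0.09, 0, 0, 0, 0, 0, 0, 0.12, 0, 0, 0, 0, 0, 0, 0.15, 0, 0, 0, 0, 0, 0, 0.18, 0, 0, 0, 0, 0, 0, 0.18, 0, 0, 0, 0, 0, 0]
}}

```text
t: 8.15
eef_pos: [554.8, 123.6, 179.9]
ee_rot: [3.141, -0.002, 1.689]
ft_force: [-2.6, -1.0, 4.8]
grip_width: 23.0
grip_force: 62.3
```

Run:
```python
from h import *
o=robot.get_obs();print(o["eef_pos"],o["ft_force"],o["grip_width"])
im=save("wrist","w6.png")
a=cv2.resize(im[160:280,178:338],(800,600),interpolation=cv2.INTER_CUBIC)
a=np.clip((a/255.)**.6*255,0,255).astype(np.uint8);cv2.imwrite("pics/w6b.png",a[:,:,::-1])
for k in("mouth","buttons"): print(k,[(x["centre"],x["conf"]) for x in robot.pinpoint("wrist",k)[:1]])
```

```text
[554.7715223  123.57628531 179.89432471] [-2.60343065 -0.97508232  4.83141459] 22.998647916302385
mouth [([255.8, 219.6], 0.86)]
buttons [([258.9, 236.2], 0.85)]
```

View pics/w6b.png

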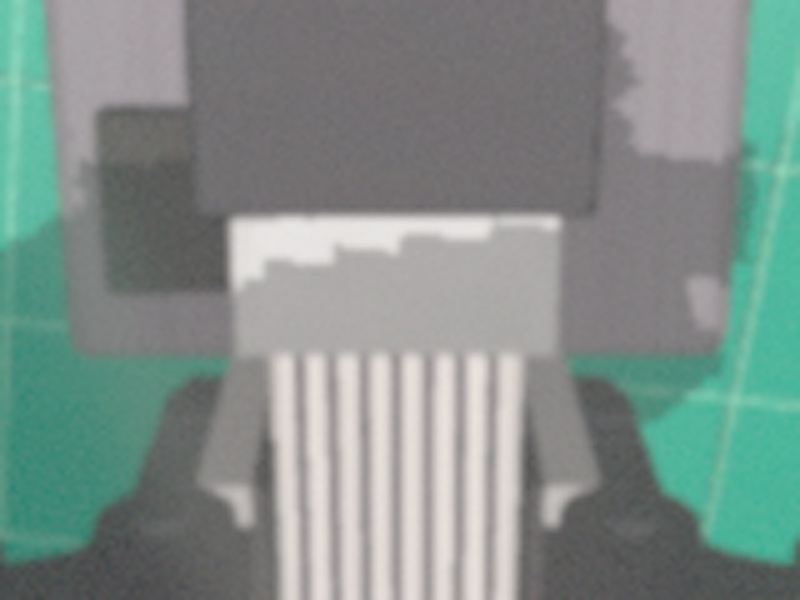

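The view shows the boom gripped with the mouth's lip about 10 mm ahead of the buttons. I feed on slowly by feel.

>>> {"method": "apply_moves", "body": {
  "commands": [0.02, 0, 0, 0, 0, 0, 0, 0.04, 0, 0, 0, 0, 0, 0, 0.055, 0, 0, 0, 0, 0, 0, 0.065, 0, 0, 0, 0, 0, 0, 0.075, 0, 0, 0, 0, 0, 0, 0.075, 0, 0, 0, 0, 0, 0]
}}

```text
t: 8.9
eef_pos: [554.0, 130.5, 179.9]
ee_rot: [3.142, -0.001, 1.688]
ft_force: [-2.4, -1.2, 6.2]
grip_width: 23.1
grip_force: 62.3
```

>>> {"method": "apply_moves", "body": {
  "commands": [0.006, 0, 0, 0, 0, 0, 0, 0.012, 0, 0, 0, 0, 0, 0, 0.018, 0, 0, 0, 0, 0, 0, 0.02, 0, 0, 0, 0, 0, 0, 0.02, 0, 0, 0, 0, 0, 0]
}}

```text
t: 9.4
eef_pos: [553.7, 132.3, 179.9]
ee_rot: [-3.142, -0.001, 1.688]
ft_force: [-2.8, -2.1, 5.2]
grip_width: 22.8
grip_force: 62.4
```

>>> {"method": "apply_moves", "body": {
  "commands": [0.004, 0, 0, 0, 0, 0, 0, 0.008, 0, 0, 0, 0, 0, 0, 0.01, 0, 0, 0, 0, 0, 0, 0.01, 0, 0, 0, 0, 0, 0]
}}

```text
t: 9.8
eef_pos: [553.6, 133.3, 179.9]
ee_rot: [-3.142, -0.001, 1.688]
ft_force: [-2.5, -2.0, 5.8]
grip_width: 23.3
grip_force: 62.4
```

Run:
```python
from h import *
print(robot.get_obs()["eef_pos"],robot.get_obs()["ft_force"])
im=save("wrist","w7.png");s=save("side","s7.png")
a=cv2.resize(im[205:285,202:312],(800,582),interpolation=cv2.INTER_CUBIC)
a=np.clip((a/255.)**.6*255,0,255).astype(np.uint8);cv2.imwrite("pics/w7b.png",a[:,:,::-1])
```

```text
[553.63466309 133.2592024  179.9371374 ] [-2.47289185 -1.98224579  5.79472255]
```

View pics/w7b.png

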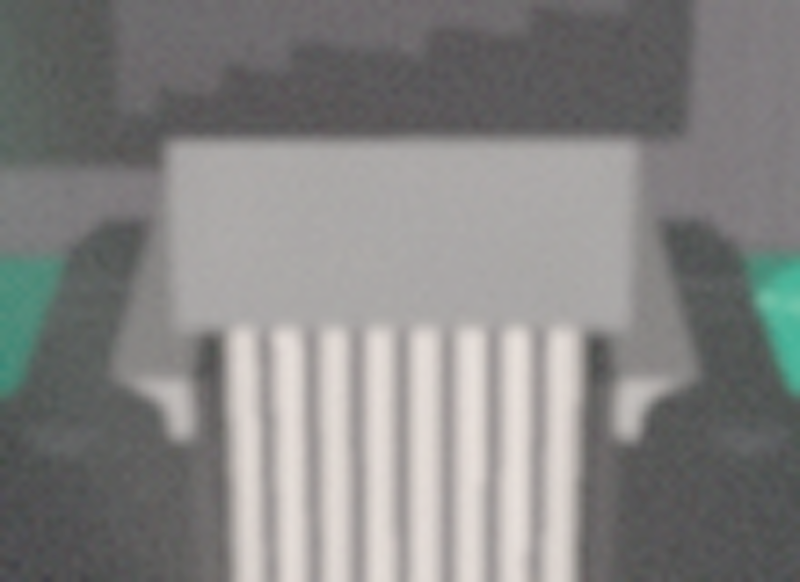

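>>> {"method": "apply_moves", "body": {
  "commands": [0.002, 0, 0, 0, 0, 0, 0, 0.004, 0, 0, 0, 0, 0, 0, 0.004, 0, 0, 0, 0, 0, 0]
}}

```text
t: 10.2
eef_pos: [553.6, 133.6, 179.9]
ee_rot: [-3.142, -0.001, 1.688]
ft_force: [-3.1, -2.0, 6.8]
grip_width: 23.3
grip_force: 62.4
```

>>> {"method": "apply_moves", "body": {
  "commands": [0.002, 0, 0, 0, 0, 0, 0, 0.004, 0, 0, 0, 0, 0, 0, 0.004, 0, 0, 0, 0, 0, 0]
}}

```text
t: 10.5
eef_pos: [553.6, 133.8, 179.9]
ee_rot: [-3.142, -0.0, 1.688]
ft_force: [-2.3, -1.8, 6.1]
grip_width: 23.3
grip_force: 62.7
```

>>> {"method": "apply_moves", "body": {
  "commands": [0, 0, 0, 0, 0, 0, 0.42, 0, 0, 0, 0, 0, 0, 0.42, 0, 0, 0, 0, 0, 0, 0.42, 0, 0, 0, 0, 0, 0, 0.42, 0, 0, 0, 0, 0, 0, 0.42]
}}

```text
t: 11.0
eef_pos: [553.6, 134.6, 178.8]
ee_rot: [-3.141, -0.002, 1.688]
ft_force: [0.7, -0.0, 0.6]
grip_width: 36.0
grip_force: 0.0
```

Run:
```python
from h import *
o=robot.get_obs();print(o["eef_pos"],o["grip_width"],o["ft_force"])
im=save("wrist","w8.png");g=cv2.cvtColor(im,cv2.COLOR_RGB2GRAY)
a=cv2.resize(im[205:285,202:312],(800,582),interpolation=cv2.INTER_CUBIC)
a=np.clip((a/255.)**.6*255,0,255).astype(np.uint8);cv2.imwrite("pics/w8b.png",a[:,:,::-1])
print([(x["centre"],x["conf"]) for x in robot.pinpoint("wrist","buttons")[:1]])
```

```text
[553.57679623 134.59288479 178.75759646] 35.963624570480235 [ 0.67904228 -0.03296886  0.63973838]
[]
```

View pics/w8b.png

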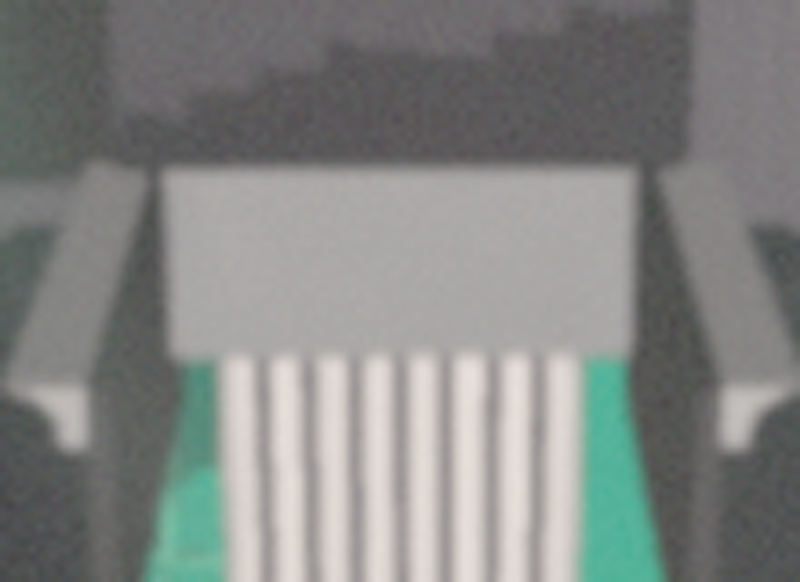

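The view shows no button standing out beside the boom, so both are under the rim. Now I slide back along the boom and regrip behind.

>>> {"method": "apply_moves", "body": {
  "commands": [-0.1, 0, 0, 0, 0, 0, 0.42, -0.3, 0, 0, 0, 0, 0, 0.42, -0.5, 0, 0, 0, 0, 0, 0.42, -0.7, 0, 0, 0, 0, 0, 0.42, -0.82, 0, 0, 0, 0, 0, 0.42, -0.82, 0, 0, 0, 0, 0, 0.42, -0.82, 0, 0, 0, 0, 0, 0.42]
}}

```text
t: 11.8
eef_pos: [563.1, 53.5, 178.8]
ee_rot: [3.142, -0.003, 1.688]
ft_force: [-0.8, 0.5, 0.6]
grip_width: 35.8
grip_force: 0.0
```

Run:
```python
from h import *
o=robot.get_obs();print(o["eef_pos"],o["grip_width"],o["ft_force"])
im=save("wrist","w9.png");g=cv2.cvtColor(im,cv2.COLOR_RGB2GRAY)
for k in("mouth","buttons"): print(k,[(x["centre"],x["conf"]) for x in robot.pinpoint("wrist",k)[:1]])
r=robot.trace("wrist","boom")[0]["region"]
for v in(150,180,200,220,240,260): u=np.flatnonzero(r[v]);print(v,u[0],u[-1])
for v in(236,246): print(v,[int(x) for x in g[v,212:302]])
```

```text
[563.14060822  53.50962629 178.82698332] 35.81115877770324 [-0.81113603  0.4890461   0.56021252]
mouth [([254.7, 65.9], 0.96)]
buttons [([255.9, 64.4], 0.84)]
150 230 285
180 231 285
200 231 284
220 232 283
240 233 283
260 233 283
236 [90, 88, 89, 90, 90, 88, 88, 82, 69, 52, 50, 47, 46, 50, 57, 62, 70, 69, 72, 88, 128, 161, 179, 181, 157, 116, 106, 141, 180, 186, 171, 140, 102, 117, 155, 179, 178, 154, 113, 105, 143, 179, 185, 170, 139, 106, 131, 165, 182, 181, 158, 117, 112, 154, 184, 188, 174, 139, 109, 131, 166, 185, 183, 158, 117, 110, 145, 176, 176, 167, 149, 142, 152, 158, 157, 140, 99, 59, 45, 45, 45, 51, 59, 78, 82, 86, 88, 88, 89, 87]
246 [88, 89, 90, 87, 79, 69, 57, 54, 54, 49, 51, 49, 51, 48, 56, 64, 74, 76, 72, 86, 124, 158, 177, 176, 164, 125, 104, 130, 166, 185, 183, 153, 108, 116, 154, 178, 179, 161, 124, 105, 145, 179, 184, 172, 137, 103, 118, 155, 181, 182, 159, 116, 111, 152, 183, 186, 167, 134, 104, 131, 167, 184, 181, 150, 110, 116, 154, 176, 179, 172, 167, 173, 184, 188, 180, 151, 94, 54, 46, 42, 44, 45, 40, 44, 47, 57, 74, 84, 87, 85]
```

>>> {"method": "apply_moves", "body": {
  "commands": [0, 0, 0, 0, 0, 0, 0.35, 0, 0, 0, 0, 0, 0, 0.28, 0, 0, 0, 0, 0, 0, 0, 0, 0, 0, 0, 0, 0, 0, 0, 0, 0, 0, 0, 0, 0, 0, 0, 0, 0, 0, 0, 0]
}}

```text
t: 12.6
eef_pos: [563.2, 53.8, 179.0]
ee_rot: [3.141, -0.003, 1.689]
ft_force: [-0.2, 1.9, 2.0]
grip_width: 23.2
grip_force: 59.9
```

>>> {"method": "apply_moves", "body": {
  "commands": [0.02, 0, 0, 0, 0, 0, 0, 0.05, 0, 0, 0, 0, 0, 0, 0.1, 0, 0, 0, 0, 0, 0, 0.15, 0, 0, 0, 0, 0, 0, 0.2, 0, 0, 0, 0, 0, 0, 0.25, 0, 0, 0, 0, 0, 0, 0.3, 0, 0, 0, 0, 0, 0, 0.3, 0, 0, 0, 0, 0, 0]
}}

```text
t: 13.4
eef_pos: [560.4, 77.9, 179.0]
ee_rot: [-3.141, 0.006, 1.685]
ft_force: [-0.0, -7.4, 3.7]
grip_width: 23.2
grip_force: 60.5
```

>>> {"method": "apply_moves", "body": {
  "commands": [0, 0, 0, 0, 0, 0, 0]
}}

```text
t: 13.5
eef_pos: [560.4, 77.9, 179.0]
ee_rot: [-3.141, 0.005, 1.685]
ft_force: [-0.6, -7.9, 5.5]
grip_width: 23.2
grip_force: 60.5
```

>>> {"method": "apply_moves", "body": {
  "commands": [0.03, 0, 0, 0, 0, 0, 0, 0.06, 0, 0, 0, 0, 0, 0, 0.1, 0, 0, 0, 0, 0, 0, 0.1, 0, 0, 0, 0, 0, 0]
}}

```text
t: 13.9
eef_pos: [559.2, 87.5, 179.0]
ee_rot: [-3.141, 0.006, 1.685]
ft_force: [-0.3, -7.5, 5.1]
grip_width: 23.6
grip_force: 60.5
```

>>> {"method": "apply_moves", "body": {
  "commands": [0.02, 0, 0, 0, 0, 0, 0, 0.04, 0, 0, 0, 0, 0, 0, 0.06, 0, 0, 0, 0, 0, 0, 0.08, 0, 0, 0, 0, 0, 0, 0.08, 0, 0, 0, 0, 0, 0]
}}

```text
t: 14.4
eef_pos: [558.3, 95.5, 179.0]
ee_rot: [-3.141, 0.006, 1.685]
ft_force: [-1.0, -8.8, 5.0]
grip_width: 23.3
grip_force: 60.6
```

>>> {"method": "apply_moves", "body": {
  "commands": [0.015, 0, 0, 0, 0, 0, 0, 0.03, 0, 0, 0, 0, 0, 0, 0.04, 0, 0, 0, 0, 0, 0, 0.04, 0, 0, 0, 0, 0, 0]
}}

```text
t: 14.8
eef_pos: [557.6, 100.9, 179.0]
ee_rot: [-3.141, 0.004, 1.686]
ft_force: [-1.1, -6.2, 4.8]
grip_width: 23.1
grip_force: 60.5
```

>>> {"method": "apply_moves", "body": {
  "commands": [0.01, 0, 0, 0, 0, 0, 0, 0.02, 0, 0, 0, 0, 0, 0, 0.03, 0, 0, 0, 0, 0, 0, 0.03, 0, 0, 0, 0, 0, 0]
}}

```text
t: 15.2
eef_pos: [557.6, 101.2, 179.0]
ee_rot: [-3.14, 0.008, 1.684]
ft_force: [-0.4, -11.2, 6.6]
grip_width: 23.3
grip_force: 60.8
```

>>> {"method": "apply_moves", "body": {
  "commands": [0.01, 0, 0, 0, 0, 0, 0, 0.02, 0, 0, 0, 0, 0, 0, 0.03, 0, 0, 0, 0, 0, 0, 0.03, 0, 0, 0, 0, 0, 0]
}}

```text
t: 15.6
eef_pos: [557.6, 101.6, 179.0]
ee_rot: [-3.14, 0.012, 1.683]
ft_force: [-1.3, -14.9, 8.0]
grip_width: 23.7
grip_force: 61.1
```

The boom stopped and the force rose. I check the lock with a gentle tug back.

>>> {"method": "apply_moves", "body": {
  "commands": [-0.03, 0, 0, 0, 0, 0, 0, -0.06, 0, 0, 0, 0, 0, 0, -0.09, 0, 0, 0, 0, 0, 0, -0.12, 0, 0, 0, 0, 0, 0, -0.12, 0, 0, 0, 0, 0, 0]
}}

```text
t: 16.1
eef_pos: [557.7, 99.6, 179.0]
ee_rot: [3.141, -0.003, 1.688]
ft_force: [-0.8, 1.0, 4.1]
grip_width: 23.0
grip_force: 60.2
```

Run:
```python
from h import *
o=robot.get_obs();print(o["eef_pos"],o["ft_force"])
for c in("wrist","top","side"):
    robot.grab_frame(c);r=robot.pinpoint(c,"buttons")[:2];print(c,[(x["centre"],round(x["conf"],2)) for x in r])
```

```text
[557.69691621  99.64588704 179.00538984] [-0.75180991  0.99620647  4.07967404]
wrist []
top []
side [([211.2, 329.2], 0.71)]
```

>>> {"method": "apply_moves", "body": {
  "commands": [-0.02, 0, 0, 0, 0, 0, 0, -0.04, 0, 0, 0, 0, 0, 0, -0.06, 0, 0, 0, 0, 0, 0, -0.06, 0, 0, 0, 0, 0, 0]
}}

```text
t: 16.8
eef_pos: [557.9, 97.6, 179.0]
ee_rot: [3.141, -0.009, 1.691]
ft_force: [-0.9, 8.7, 3.9]
grip_width: 23.3
grip_force: 59.9
```

>>> {"method": "apply_moves", "body": {
  "commands": [-0.02, 0, 0, 0, 0, 0, 0, -0.04, 0, 0, 0, 0, 0, 0, -0.04, 0, 0, 0, 0, 0, 0]
}}

```text
t: 17.1
eef_pos: [558.0, 97.1, 179.0]
ee_rot: [3.14, -0.014, 1.693]
ft_force: [-1.1, 13.7, -0.4]
grip_width: 23.6
grip_force: 59.7
```

Run:
```python
from h import *
for p,r in(((557.6,100.9,179),(-3.141,.004,1.686)),((557.6,101.2,179),(-3.14,.008,1.684)),((557.6,101.6,179),(-3.14,.012,1.683)),((557.7,99.6,179),(3.141,-.003,1.688)),((557.9,97.6,179),(3.141,-.009,1.691)),(robot.get_obs()["eef_pos"],robot.get_obs()["ee_rot"])):
    print((np.array(p)+R.from_euler("xyz",r).apply([0,0,53.9])).round(2))
```

```text
[557.59 100.68 125.1 ]
[557.56 100.76 125.1 ]
[557.59 100.95 125.1 ]
[557.71  99.76 125.1 ]
[557.87  98.09 125.1 ]
[557.95  97.88 125.14]
```

It holds both ways, so the boom is locked. I relax to neutral, wiggling gently forward to be sure both buttons are seated, then release.

>>> {"method": "apply_moves", "body": {
  "commands": [0.04, 0, 0, 0, 0, 0, 0, 0.08, 0, 0, 0, 0, 0, 0, 0.12, 0, 0, 0, 0, 0, 0, 0.16, 0, 0, 0, 0, 0, 0, 0.2, 0, 0, 0, 0, 0, 0, 0.2, 0, 0, 0, 0, 0, 0]
}}

```text
t: 17.7
eef_pos: [557.6, 101.3, 179.0]
ee_rot: [-3.14, 0.009, 1.684]
ft_force: [-2.6, -9.7, 8.0]
grip_width: 23.4
grip_force: 61.1
```

>>> {"method": "apply_moves", "body": {
  "commands": [-0.04, 0, 0, 0, 0, 0, 0, -0.08, 0, 0, 0, 0, 0, 0, -0.08, 0, 0, 0, 0, 0, 0, -0.08, 0, 0, 0, 0, 0, 0]
}}

```text
t: 18.1
eef_pos: [557.8, 98.9, 179.0]
ee_rot: [-3.141, 0.001, 1.687]
ft_force: [-2.3, -2.3, 6.8]
grip_width: 22.8
grip_force: 60.6
```

>>> {"method": "apply_moves", "body": {
  "commands": [0, 0, 0, 0, 0, 0, 0.6, 0, 0, 0, 0, 0, 0, 0.6, 0, 0, 0, 0, 0, 0, 0.6, 0, 0, 0, 0, 0, 0, 0.6, 0, 0, -0.2, 0, 0, 0, 0.6, 0, 0, -0.5, 0, 0, 0, 0.6, 0, 0, -0.9, 0, 0, 0, 0.6, 0, 0, -0.9, 0, 0, 0, 0.6, 0, 0, -0.9, 0, 0, 0, 0.6]
}}

```text
t: 19.0
eef_pos: [558.1, 100.8, 269.9]
ee_rot: [3.139, -0.002, 1.688]
ft_force: [-0.4, 1.1, -1.1]
grip_width: 51.4
grip_force: 0.0
```

Run:
```python
from h import *
o=robot.get_obs();print(o["eef_pos"],o["grip_width"],o["ft_force"])
im=save("wrist","w10.png");s=save("side","s10.png")
def at(px,z):
    o,d=ray("wrist",px);return (o+d*(z-o[2])/d[2]).round(1)
for k in("mouth","buttons","boom"): print(k,[(x["centre"],round(x["conf"],2),at(x["centre"],125)) for x in robot.pinpoint("wrist",k)[:2]])
for k in("flux_bottle","solder_reel"): print(k,[at(x["centre"],20) for x in robot.boxes_of("wrist",k)[:1]])
# colour around collar sides (steel button ends) near hole ~ 48mm in from mouth
a=np.array([-.113,.9936]);m=np.array([553,142.5])
for s_ in(1,-1):
    for d in(40,44,46,48,50,52,56,60):
        q=m+a*d+s_*18*np.array([.9936,.113]);u,v=proj("wrist",[*q,125]).round().astype(int)
        if 0<=v<384: print(s_,d,(u,v),im[v,u].tolist())
```

```text
[558.129702   100.76497251 269.90135997] 51.37158559765712 [-0.39769251  1.07536583 -1.108451  ]
mouth [([256.8, 153.1], 0.74, array([550.5, 141.3, 125. ]))]
buttons []
boom []
flux_bottle [array([667.6,  62. ,  20. ])]
solder_reel [array([657.3, 160.7,  20. ])]
1 40 (np.int64(283), np.int64(100)) [121, 113, 116]
1 44 (np.int64(284), np.int64(94)) [122, 113, 118]
1 46 (np.int64(284), np.int64(91)) [120, 110, 116]
1 48 (np.int64(284), np.int64(88)) [123, 114, 120]
1 50 (np.int64(284), np.int64(85)) [123, 113, 120]
1 52 (np.int64(284), np.int64(83)) [121, 112, 118]
1 56 (np.int64(284), np.int64(77)) [122, 115, 119]
1 60 (np.int64(284), np.int64(71)) [122, 115, 118]
-1 40 (np.int64(236), np.int64(99)) [76, 72, 75]
-1 44 (np.int64(236), np.int64(94)) [79, 74, 75]
-1 46 (np.int64(236), np.int64(91)) [81, 76, 78]
-1 48 (np.int64(236), np.int64(88)) [78, 74, 75]
-1 50 (np.int64(236), np.int64(85)) [82, 77, 79]
-1 52 (np.int64(236), np.int64(82)) [79, 77, 75]
-1 56 (np.int64(236), np.int64(77)) [79, 75, 77]
-1 60 (np.int64(235), np.int64(71)) [81, 76, 76]
```

```bash
python3 -c "
from rig import robot
print(robot.close_job())"
```

```text
the job is handed in; nothing more can be done
None
```

The boom is slid in and appears locked: it stopped about 45 mm in, where I measured the collar holes to be, and held against about 14 N both ways, though the cameras could not show the buttons through the holes; the job is handed in at about 19 s with the gripper clear.

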